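# Release the fume filter drawer with the latch pin

## Robot

A 7-joint arm with a two-finger parallel gripper is mounted at the origin on the work surface. World frame = base frame: x ahead of the robot, y to its left, z up, the work surface at z = 0. Lengths are in m, angles in rad, forces in N, time in s.
With the tool pointing down it reaches from about 0.425 to 0.925 m from the base axis. Payload 6.8 kg.
Tool frame: the origin (TCP) lies on the centre line of the jaws, within the pads' length; the fingertips stand 19 mm ahead of it and the grasp point (between the pads) is the TCP; z points along the fingers, y is the line along which they close (so a half turn about z gives the same grasp; the last joint's range is limited). The gripper opens to 85 mm and grips with 20 to 120 N. Pads are 22 mm wide; open, the fingers measure 114 mm over their backs; the gripper's body (76 mm by 85 mm) begins 54 mm behind the grasp point. The pads swing forward as they close: fully open they stand 13 mm farther back than shut.
Start: joints at [1.036, 0.477, 0.022, 1.555, -0.011, 1.109, -0.083], TCP at [0.279, -0.614, 0.224] pointing down, gripper open.
Joint ranges: [-2.96, 2.96], [-0.34, 2.1], [-1.41, 1.46], [0.24, 2.44], [-1.37, 4.51], [0.17, 1.92], [-2.96, 2.96]. Speed limits (rad/s): [2.39, 2.39, 3.14, 3.14, 3.14, 3.14, 3.14].

## Interface

Orientations are given as a rotation vector (axis times angle).
In Python, from bench import r gives the robot as it stands. The module is installed in compiled form; this text tells all that it offers.
- The arm moves only by the tool arm_command, never from a script. Its argument "rows" is a list of rows, each an object of numbers: "fingers": the opening, from -1 (shut) to 1 (fully open); "x", "y", "z": the shift along the tool's x, y, z in m; "ax", "ay", "az": the turn, a rotation vector about the tool's x, y, z in degrees. In form: [{"fingers": .., "x": .., "y": .., "z": .., "ax": .., "ay": .., "az": ..}, ...]. A call has 1 to 10 rows; each row shifts and turns the commanded pose from where the row before left it, along the tool's axes as they then stand; what a row does not reach is not made up. A row lasts 1/12 s, in which the tool goes at most 41.7 mm and 7.16 degrees, less where a joint would pass 70% of its speed; a pose out of reach is approached as far as the arm can. A call is refused whole if a number of a shift passes 0.0417 or a number of a turn 7.16, either way. A call with a gripper value outside its range is refused whole. The fingers move at their own pace and stop on an object; "grip_force" is the grip in N (left out, the last holds). Time passes only in rows, so rows that do not move let the fingers close. It gives the time, the measured TCP pose, the force, the opening and the grip force at its end, in the units of the state.
- r.get_obs(): the state, without advancing time (a new reading comes with each control period).
- r.grab_frame(name): name is "scene" or "top" or "wrist"; returns a dict with "frame" (480x640x3 uint8, red, green, blue), "depth" (480x640 float32, m along the optical axis (not along the pixel's ray), 0 where there is no reading), "K" (3x3 intrinsics, pixels), "distortion" ([k1, k2, p1, p2, k3] as OpenCV has them; the pictures are not rectified), "world_from_camera" (4x4, takes a point from camera to world coordinates). Camera axes: x right, y down, z forward; pixel columns grow to the right and rows downward; lengths in m; the calibration is good to about 2 mm. A picture is of the moment at which its call begins.
- r.hand_in(): hands the job in; it is judged then, once.
The state is a dict: "clock": time; "joints": joint angles; "qvel": joint speeds; "tau": joint torques, N m; "tcp_pos": TCP position; "orientation": TCP orientation; "contact_force": force on the tool from outside, world axes, zero at the start; "moment": the same for the moment, N m; "grip_width": finger opening in m; "gripper_force": force on a finger pad.
Only numpy, scipy, OpenCV 4.12 (cv2) and the standard library are available. Lean on these libraries where they do the work, as an engineer would, in place of code of your own. Each camera call takes 0.05 s, during which the arm holds its last target. There are 200 camera calls.

## Task

Open the filter drawer of the fume extractor unit: take the release pin out of its stand, push it down through the slot in the unit's lid, feel along the slot for the hidden sprung latch tab and press it down gently until the drawer springs out all the way. Then put the pin back upright, fully down in its stand, and let go. Press on the unit with no more than about 20 N, with pin or gripper, and leave the cup, mouse, tray and tumbler where they are.

Things in the scene. Friction and masses are not known exactly. Their poses are not given: they have to be found in the camera images.
- pin_grip (a point): Centre of the grey square handle (24 x 24 mm, 60 mm tall, z along it, x and y square to its sides) of the release pin, about 80 g. Below the handle a round steel shaft, 7 mm in diameter, 64 mm long, points down. The pin stands upright in its stand, the handle's flat underside on the stand's top, so this point is 30 mm above the stand's top.
- pin_tip (a point): Lower end of the pin's shaft, on its axis, 94 mm below the handle's centre.
- stand_hole (a point): Centre of the mouth of the hole in the pin's stand (at its top face), a fixed black block 60 x 60 mm, 70 mm tall, on an 84 mm square foot plate. The hole is vertical, 11 mm in diameter with a 3 mm chamfer, and goes right through: the pin is fully down when its handle rests on the block, tip 64 mm below this point.
- slot (a point): Centre of the slot in the filter unit's lid, at the lid's top, 70 mm above the table; z up, x towards the drawer front, y along the slot. The slot, framed by steel strips, is 70 mm long (y), 11 mm wide (x), in a lid 4 mm thick. The latch tab below it can be anywhere along it: its middle up to 26 mm either way from this point. Elsewhere under the slot is a stiff shelf (15 N/mm), 8 mm lower than the tab's top.
- drawer (a joint): How far the filter drawer has slid out (m), along +x of the slot's frame: 0 shut and latched, 0.035 fully out. A spring drives it out in a second while the tab is held down. The tab is flat, 14 mm long along the slot, its top 12 to 26 mm below the lid's top; a window 22 mm long in the shelf lets it sink. It is sprung, yielding at 4 to 8 N; it frees the drawer after 7 mm, and a hard stop ends it at 10 mm.
- unit: The filter unit, a fixed white metal box, 160 mm (x) by 140 mm (y) by 70 mm tall; origin at the centre of its underside, 20 mm from the slot's centre towards the drawer front; x towards the drawer front (a grey panel that comes out 35 mm), y along the slot. A pipe stub, 48 mm thick, sticks out 25 mm at the back.
- cup: Bystander: blue plastic cup, 76 mm across, 75 mm tall; origin at the centre of its underside.
- mouse: Bystander: black computer mouse, 105 x 58 x 34 mm; origin at the centre of its underside.
- tagtray: Bystander: low aluminium tray, 70 x 100 x 30 mm; origin at the centre of its underside.
- tumbler: Bystander: closed steel tumbler, 70 mm across, 124 mm tall; origin at the centre of its underside.
Things that resemble listed ones, but are neither listed nor needed, are in the scene too. Several things have the shape of the unit; the one meant has the colours described above.

How it is judged:
By the outcome, as a careful person would: the job done as asked, in the order asked, and still so for the second after the job is handed in, with the robot touching nothing.
It also fails if it takes over 72 s, if anything falls off the work surface, if the arm or the gripper's body presses on something with over 40 N, if the wrist force passes 120 N, or if a joint passes its speed limit or range.

## Working session

There is one attempt and no reset: what is moved stays moved. The work goes in short steps, Python scripts to look and compute and a tool call to move; the robot and the scene stay as the last step left them, time stands still between calls to the robot, and variables do not carry over. Pictures are saved under pics/ and viewed, at most 10 in all, crops included, and the job is handed in when it is done.

Besides the shell and the picture viewer there is one more tool, called after "Call:" as name([rows], argument=value, ...), one row to a line, values as JSON. arm_command: Moves the arm, as the interface text tells. Its arguments: {"type":"object","properties":{"rows":{"type":"array"},"grip_force":{"type":"number"}},"required":["rows"]}

```bash
mkdir -p pics
cat > h.py <<'E'
import numpy as np,cv2,pickle
from bench import r
def grab(n,tag):
    d=r.grab_frame(n); pickle.dump(d,open(f'pics/{tag}.pkl','wb'))
    cv2.imwrite(f'pics/{tag}.png',d['frame'][:,:,::-1]); return d
def load(tag): return pickle.load(open(f'pics/{tag}.pkl','rb'))
def ray(d,u,v):
    p=cv2.undistortPoints(np.array([[[u,v]]],float),d['K'],np.array(d['distortion'],float))[0,0]
    return np.array([p[0],p[1],1.])
def at(d,u,v,z=None):
    T=d['world_from_camera']; c=ray(d,u,v)
    if z is None:
        q=d['depth'][int(v)-1:int(v)+2,int(u)-1:int(u)+2]; q=q[q>0]; s=np.median(q)
    else: s=(z-T[2,3])/(T[:3,:3]@c)[2]
    return T[:3,:3]@(c*s)+T[:3,3]
def st():
    o=r.get_obs(); print({k:np.round(o[k],4).tolist() for k in ('clock','joints','tcp_pos','orientation','contact_force','moment','grip_width','gripper_force')})
E
python3 -c "
from h import *
grab('scene','s0');grab('top','t0');st()"
```

```text
{'clock': 0.1, 'joints': [1.0359, 0.4777, 0.0223, 1.5563, -0.0115, 1.1093, -0.0831], 'tcp_pos': [0.2792, -0.614, 0.2231], 'orientation': [-3.0687, -0.6651, 0.0008], 'contact_force': [0.376, 0.6563, 0.534], 'moment': [0.0218, -0.0078, -0.0177], 'grip_width': 0.0855, 'gripper_force': 0.0}
```

View pics/s0.png

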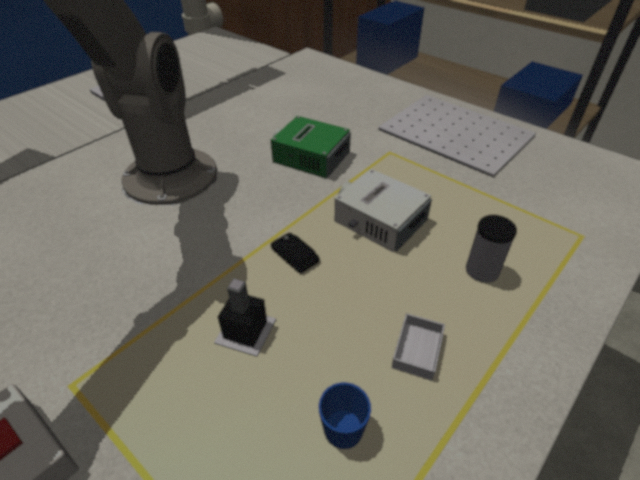

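View pics/t0.png

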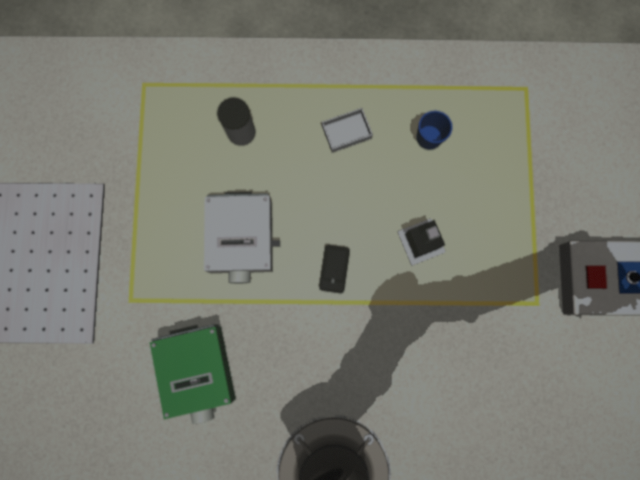

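The scene view shows the pin and black stand at (240,310), the white unit at (383,205) and a green lookalike at (312,143). In the top view the pin handle is at (433,232), the white unit's slot at (237,242) with its pipe at the bottom (240,277), the green lookalike at (192,370), and another box at (600,275). I choose the white unit and the black stand, and check both in a close crop.

```bash
python3 -c "
from h import *
d=load('t0');f=d['frame'][:,:,::-1]
a=cv2.resize(f[180:290,195:285],None,fx=4.4,fy=4.4,interpolation=cv2.INTER_CUBIC)
b=cv2.resize(f[205:275,390:455],None,fx=6,fy=6,interpolation=cv2.INTER_CUBIC)
c=np.zeros((484,800,3),np.uint8);c[:a.shape[0],:a.shape[1]]=a;c[:b.shape[0],400:400+b.shape[1]]=b
cv2.imwrite('pics/crop.png',cv2.convertScaleAbs(c,alpha=1.2))
for p in [(237,242),(213,210),(265,262),(433,232),(420,240),(405,250),(600,275),(335,268),(241,277)]: print(p,at(d,*p).round(4))
print(d['world_from_camera'].round(3))
d=load('s0')
for p in [(237,285),(375,192)]: print(p,at(d,*p).round(4))
"
```

```text
(237, 242) [0.492  0.2132 0.0377]
(213, 210) [0.5563 0.2616 0.0712]
(265, 262) [0.4447 0.1473 0.0717]
(433, 232) [ 0.5019 -0.1984  0.1313]
(420, 240) [ 0.4946 -0.183   0.0699]
(405, 250) [ 0.4815 -0.1609  0.0038]
(600, 275) [ 0.4218 -0.5683  0.0696]
(335, 268) [ 0.4365 -0.0021  0.0351]
(241, 277) [0.4137 0.1994 0.0566]
[[ 0.006 -0.989  0.147  0.323]
 [-1.    -0.007 -0.008  0.028]
 [ 0.009 -0.147 -0.989  1.203]
 [ 0.     0.     0.     1.   ]]
(237, 285) [ 0.5079 -0.1978  0.1296]
(375, 192) [0.45   0.2734 0.0106]
```

View pics/crop.png

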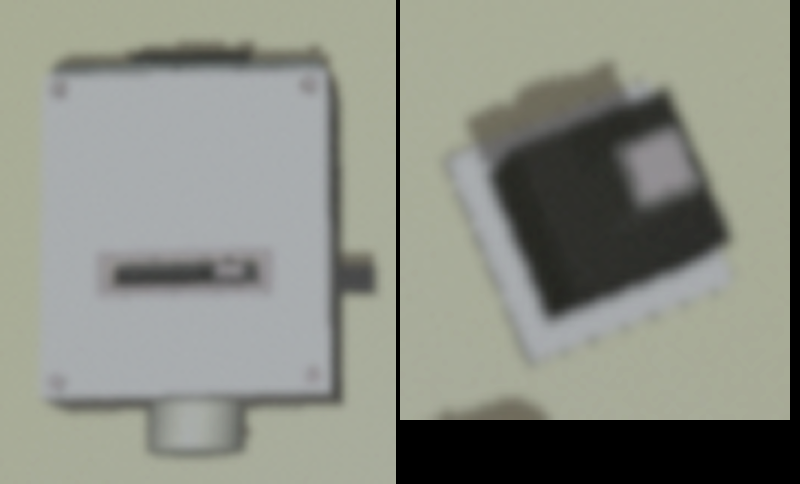

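The crop shows the white unit with its slot (centre crop (187,270)), drawer front at the top edge, pipe at the bottom, and a pale spot in the slot at (230,268) that may be the tab. On the right is the black stand on a white foot, with the grey handle at (657,167), turned about 22°. The choice is confirmed, so I go above the pin.

Call:
arm_command([
  {"fingers": 1,"x": 0.027,"y": -0.02,"z": -0.004},
  {"x": 0.027,"y": -0.02,"z": -0.004},
  {"x": 0.027,"y": -0.02,"z": -0.004},
  {"x": 0.027,"y": -0.02,"z": -0.004},
  {"x": 0.027,"y": -0.02,"z": -0.004},
  {"x": 0.027,"y": -0.02,"z": -0.004},
  {"x": 0.027,"y": -0.02,"z": -0.004},
  {"x": 0.027,"y": -0.02,"z": -0.004},
  {"x": 0.027,"y": -0.02,"z": -0.004},
  {"x": 0.027,"y": -0.02,"z": -0.004},
])

```text
validation failed for argument at $.ro...
```

```bash
cat >> h.py <<'E'
from scipy.spatial.transform import Rotation as R
def go(t,yaw=None):
    "tool-axis shift to world target t, and az turn (deg) to yaw of tool x"
    o=r.get_obs(); M=R.from_rotvec(o['orientation']).as_matrix()
    print('shift',(M.T@(np.array(t)-o['tcp_pos'])).round(4),'yaw',np.degrees(np.arctan2(M[1,0],M[0,0])).round(2),'tilt',M[:,2].round(4))
E
python3 -c "
from h import *
st();go([.503,-.198,.26])
d=load('t0')
for v in (242,243):print(v,[(u,round(float(1e3*at(d,u,v)[2]))) for u in range(216,260,2)])
d=grab('wrist','w0');print(d['world_from_camera'].round(3))"
```

```text
{'clock': 0.1, 'joints': [1.0359, 0.4777, 0.0223, 1.5563, -0.0115, 1.1093, -0.0831], 'tcp_pos': [0.2792, -0.614, 0.2231], 'orientation': [-3.0687, -0.6651, 0.0008], 'contact_force': [0.376, 0.6563, 0.534], 'moment': [0.0218, -0.0078, -0.0177], 'grip_width': 0.0855, 'gripper_force': 0.0}
shift [ 0.3759 -0.286  -0.0365] yaw 24.46 tilt [-8.0e-04  1.5e-03 -1.0e+00]
242 [(216, 68), (218, 70), (220, 66), (222, 38), (224, 40), (226, 40), (228, 39), (230, 38), (232, 38), (234, 38), (236, 37), (238, 38), (240, 37), (242, 36), (244, 43), (246, 46), (248, 47), (250, 42), (252, 10), (254, 70), (256, 69), (258, 68)]
243 [(216, 68), (218, 70), (220, 68), (222, 38), (224, 39), (226, 40), (228, 38), (230, 37), (232, 39), (234, 39), (236, 40), (238, 40), (240, 38), (242, 37), (244, 46), (246, 46), (248, 47), (250, 44), (252, 65), (254, 70), (256, 69), (258, 67)]
[[ 0.415 -0.872 -0.261  0.345]
 [-0.91  -0.398 -0.117 -0.584]
 [-0.002  0.286 -0.958  0.373]
 [ 0.     0.     0.     1.   ]]
```

View pics/w0.png

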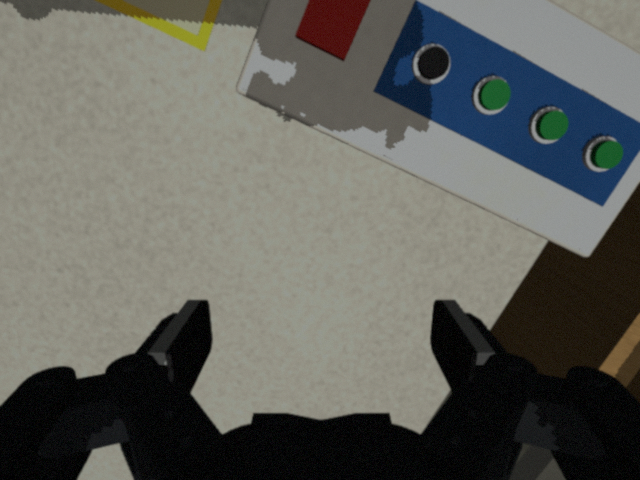

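The picture shows the gripper still at the start over an unneeded box, because the move was refused. I'll resend it with all keys in each row.

Call:
arm_command([
  {"fingers": 1,"x": 0.027,"y": -0.02,"z": -0.004,"ax": 0,"ay": 0,"az": 0},
  {"fingers": 1,"x": 0.027,"y": -0.02,"z": -0.004,"ax": 0,"ay": 0,"az": 0},
  {"fingers": 1,"x": 0.027,"y": -0.02,"z": -0.004,"ax": 0,"ay": 0,"az": 0},
  {"fingers": 1,"x": 0.027,"y": -0.02,"z": -0.004,"ax": 0,"ay": 0,"az": 0},
  {"fingers": 1,"x": 0.027,"y": -0.02,"z": -0.004,"ax": 0,"ay": 0,"az": 0},
  {"fingers": 1,"x": 0.027,"y": -0.02,"z": -0.004,"ax": 0,"ay": 0,"az": 0},
  {"fingers": 1,"x": 0.027,"y": -0.02,"z": -0.004,"ax": 0,"ay": 0,"az": 0},
  {"fingers": 1,"x": 0.027,"y": -0.02,"z": -0.004,"ax": 0,"ay": 0,"az": 0},
  {"fingers": 1,"x": 0.027,"y": -0.02,"z": -0.004,"ax": 0,"ay": 0,"az": 0},
  {"fingers": 1,"x": 0.027,"y": -0.02,"z": -0.004,"ax": 0,"ay": 0,"az": 0},
], grip_force=50)

```text
clock: 0.98
tcp_pos: [0.4427, -0.319, 0.2641]
orientation: [-3.07, -0.665, 0.001]
contact_force: [0.0, 0.0, -0.4]
grip_width: 0.0851
gripper_force: 0.0
```

Call:
arm_command([
  {"fingers": 1,"x": 0.027,"y": -0.02,"z": 0,"ax": 0,"ay": 0,"az": 0},
  {"fingers": 1,"x": 0.027,"y": -0.022,"z": 0,"ax": 0,"ay": 0,"az": 0},
  {"fingers": 1,"x": 0.027,"y": -0.022,"z": 0,"ax": 0,"ay": 0,"az": 0},
  {"fingers": 1,"x": 0.025,"y": -0.022,"z": 0,"ax": 0,"ay": 0,"az": 0},
  {"fingers": 1,"x": 0,"y": 0,"z": 0,"ax": 0,"ay": 0,"az": 0},
  {"fingers": 1,"x": 0,"y": 0,"z": 0,"ax": 0,"ay": 0,"az": 0},
])

```text
clock: 1.48
tcp_pos: [0.5041, -0.196, 0.2638]
orientation: [-3.068, -0.673, -0.0]
contact_force: [-0.2, -1.4, 0.4]
grip_width: 0.0856
gripper_force: 0.0
```

```bash
python3 -c "
from h import *
st();go([.503,-.198,.26])
d=grab('wrist','w1')"
```

```text
{'clock': 1.4833, 'joints': [0.4297, 0.2298, -0.2049, 1.8186, 0.0514, 1.0986, -0.9325], 'tcp_pos': [0.5041, -0.196, 0.2638], 'orientation': [-3.068, -0.6727, -0.0], 'contact_force': [-0.1938, -1.3608, 0.4265], 'moment': [-0.0584, 0.0186, 0.037], 'grip_width': 0.0856, 'gripper_force': 0.0}
shift [-0.0018  0.0014  0.0038] yaw 24.74 tilt [-1.e-04  6.e-04 -1.e+00]
```

View pics/w1.png

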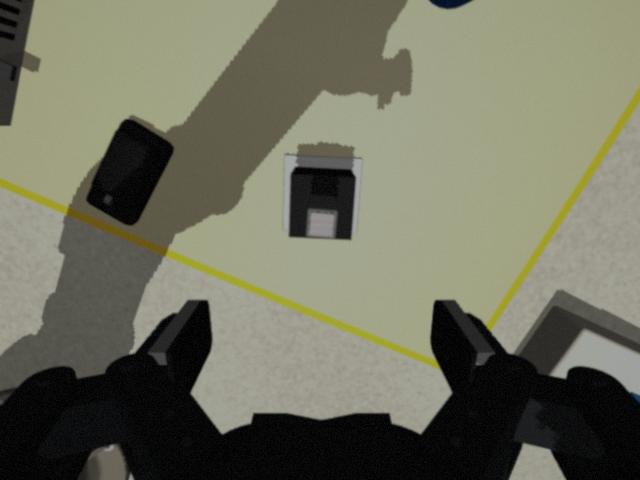

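The wrist view shows the pin handle at (322,222) on the black stand, sides nearly square to the image; the mouse is at (132,172), well clear of the grasp.

```bash
python3 -c "
from h import *
d=load('w1');f=d['frame'][:,:,::-1]
print(d['depth'][222,322], at(d,322,222),at(d,322,215))
ys,xs=np.mgrid[140:245,275:370];Z={}
P=np.array([at(d,u,v) if d['depth'][v,u]>0 else [0,0,0] for u,v in zip(xs.ravel(),ys.ravel())])
m=P[:,2]>.12; print(m.sum(),np.percentile(P[m],[0,50,100],axis=0).round(4))
for nm,q in (('handle',P[m]),('stand',P[(P[:,2]>.064)&(P[:,2]<.076)])):
  print(nm,len(q),cv2.minAreaRect((q[:,:2]*1000).astype(np.float32)),q[:,2].mean())
cv2.imwrite('pics/c2.png',cv2.resize(f[140:260,260:380],None,fx=5,fy=5,interpolation=cv2.INTER_CUBIC))
"
```

```text
0.29133204 [ 0.50359925 -0.19623991  0.13129199] [ 0.50863016 -0.19391187  0.1312012 ]
952 [[ 0.4874 -0.2104  0.12  ]
 [ 0.5032 -0.1952  0.1306]
 [ 0.5163 -0.1813  0.1318]]
handle 952 ((501.46905517578125, -195.8491973876953), (24.59746742248535, 23.895036697387695), 20.336862564086914) 0.12982053675520477
stand 2868 ((501.38763427734375, -195.8267364501953), (60.6972770690918, 60.126922607421875), 21.98640251159668) 0.06959123864558098
```

View pics/c2.png

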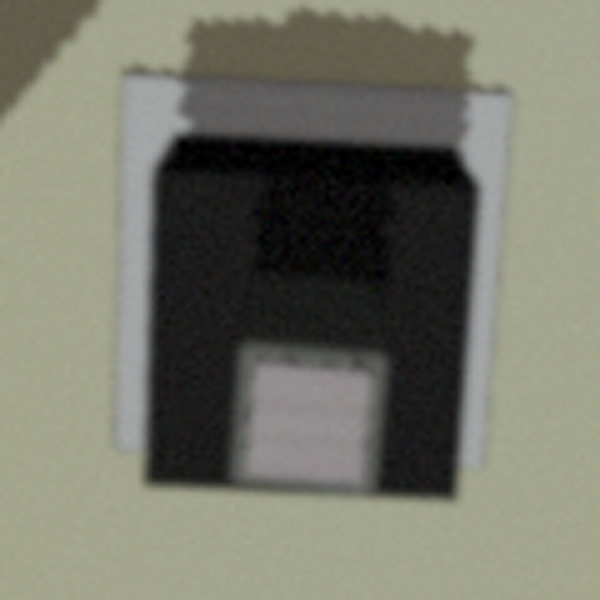

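The crop shows the stand square and the handle centred on it. The depth fit gives a pin axis at (0.5014, −0.1958) and a yaw of 22°.

Call:
arm_command([
  {"fingers": 1,"x": -0.0024,"y": -0.0013,"z": 0.02,"ax": 0,"ay": 0,"az": 2.7},
  {"fingers": 1,"x": 0,"y": 0,"z": 0.025,"ax": 0,"ay": 0,"az": 0},
  {"fingers": 1,"x": 0,"y": 0,"z": 0.025,"ax": 0,"ay": 0,"az": 0},
  {"fingers": 1,"x": 0,"y": 0,"z": 0.025,"ax": 0,"ay": 0,"az": 0},
  {"fingers": 1,"x": 0,"y": 0,"z": 0.025,"ax": 0,"ay": 0,"az": 0},
  {"fingers": 1,"x": 0,"y": 0,"z": 0.022,"ax": 0,"ay": 0,"az": 0},
  {"fingers": 1,"x": 0,"y": 0,"z": 0.02,"ax": 0,"ay": 0,"az": 0},
  {"fingers": 1,"x": 0,"y": 0,"z": 0,"ax": 0,"ay": 0,"az": 0},
  {"fingers": 1,"x": 0,"y": 0,"z": 0,"ax": 0,"ay": 0,"az": 0},
  {"fingers": 1,"x": 0,"y": 0,"z": 0,"ax": 0,"ay": 0,"az": 0},
])

```text
clock: 2.37
tcp_pos: [0.501, -0.1994, 0.103]
orientation: [3.085, 0.59, 0.001]
contact_force: [0.2, -0.4, 0.3]
grip_width: 0.0851
gripper_force: 0.0
```

```bash
python3 -c "
from h import *
st();go([.5014,-.1958,.102])"
```

```text
{'clock': 2.3667, 'joints': [0.4107, 0.4146, -0.183, 1.9785, 0.1077, 0.7563, -1.0282], 'tcp_pos': [0.501, -0.1994, 0.103], 'orientation': [3.0847, 0.5903, 0.0015], 'contact_force': [0.1607, -0.449, 0.2862], 'moment': [-0.0048, 0.0077, -0.0022], 'grip_width': 0.0851, 'gripper_force': 0.0}
shift [ 0.0017 -0.0032  0.001 ] yaw 21.67 tilt [ 1.1e-03 -7.0e-04 -1.0e+00]
```

Call:
arm_command([
  {"fingers": 1,"x": 0.0017,"y": -0.0032,"z": 0.001,"ax": 0,"ay": 0,"az": 0},
  {"fingers": 1,"x": 0,"y": 0,"z": 0,"ax": 0,"ay": 0,"az": 0},
  {"fingers": 0,"x": 0,"y": 0,"z": 0,"ax": 0,"ay": 0,"az": 0},
  {"fingers": -1,"x": 0,"y": 0,"z": 0,"ax": 0,"ay": 0,"az": 0},
  {"fingers": -1,"x": 0,"y": 0,"z": 0,"ax": 0,"ay": 0,"az": 0},
  {"fingers": -1,"x": 0,"y": 0,"z": 0,"ax": 0,"ay": 0,"az": 0},
  {"fingers": -1,"x": 0,"y": 0,"z": 0,"ax": 0,"ay": 0,"az": 0},
  {"fingers": -1,"x": 0,"y": 0,"z": 0,"ax": 0,"ay": 0,"az": 0},
  {"fingers": -1,"x": 0,"y": 0,"z": 0,"ax": 0,"ay": 0,"az": 0},
  {"fingers": -1,"x": 0,"y": 0,"z": 0,"ax": 0,"ay": 0,"az": 0},
], grip_force=60)

```text
clock: 3.2
tcp_pos: [0.501, -0.1947, 0.1012]
orientation: [3.085, 0.593, 0.0]
contact_force: [-1.6, 0.4, 3.3]
grip_width: 0.0229
gripper_force: 60.1
```

```bash
python3 -c "
from h import *
st();go([.5014,-.1958,.102])"
```

```text
{'clock': 3.2, 'joints': [0.4037, 0.4157, -0.1846, 1.9825, 0.1087, 0.7525, -1.0361], 'tcp_pos': [0.501, -0.1947, 0.1012], 'orientation': [3.0851, 0.5927, 0.0001], 'contact_force': [-1.6005, 0.3719, 3.2971], 'moment': [0.0918, 0.2197, 0.0389], 'grip_width': 0.0229, 'gripper_force': 60.1382}
shift [-0.0001  0.0011 -0.0008] yaw 21.75 tilt [ 1.e-04 -1.e-04 -1.e+00]
```

Call:
arm_command([
  {"fingers": -1,"x": 0,"y": 0,"z": -0.006,"ax": 0,"ay": 0,"az": 0},
  {"fingers": -1,"x": 0,"y": 0,"z": -0.01,"ax": 0,"ay": 0,"az": 0},
  {"fingers": -1,"x": 0,"y": 0,"z": -0.015,"ax": 0,"ay": 0,"az": 0},
  {"fingers": -1,"x": 0,"y": 0,"z": -0.015,"ax": 0,"ay": 0,"az": 0},
  {"fingers": -1,"x": 0,"y": 0,"z": -0.015,"ax": 0,"ay": 0,"az": 0},
  {"fingers": -1,"x": 0,"y": 0,"z": -0.015,"ax": 0,"ay": 0,"az": 0},
  {"fingers": -1,"x": 0,"y": 0,"z": -0.015,"ax": 0,"ay": 0,"az": 0},
  {"fingers": -1,"x": 0,"y": 0,"z": -0.015,"ax": 0,"ay": 0,"az": 0},
  {"fingers": -1,"x": 0,"y": 0,"z": -0.009,"ax": 0,"ay": 0,"az": 0},
  {"fingers": -1,"x": 0,"y": 0,"z": 0,"ax": 0,"ay": 0,"az": 0},
])

```text
clock: 4.03
tcp_pos: [0.5023, -0.195, 0.2186]
orientation: [3.083, 0.592, 0.006]
contact_force: [1.0, -0.2, -0.4]
grip_width: 0.0226
gripper_force: 59.8
```

```bash
python3 -c "
from h import *
st()
d=load('t0')
ys,xs=np.mgrid[180:275,195:285]
P=np.array([at(d,u,v) if d['depth'][v,u]>0 else [0,0,0] for u,v in zip(xs.ravel(),ys.ravel())])
q=P[(P[:,2]>.064)&(P[:,2]<.076)]
print(cv2.minAreaRect((q[:,:2]*1000).astype(np.float32)))
for p in [(220.7,242),(254,241.5)]: print(at(d,*p,z=.07))
go([.482-.05*.93,.213-.05*.37,.216])
"
```

```text
{'clock': 4.0333, 'joints': [0.4208, 0.267, -0.1982, 1.88, 0.0623, 0.9961, -0.9955], 'tcp_pos': [0.5023, -0.195, 0.2186], 'orientation': [3.0831, 0.5922, 0.0061], 'contact_force': [1.0311, -0.1943, -0.4176], 'moment': [-0.006, -0.0408, 0.028], 'grip_width': 0.0226, 'gripper_force': 59.7577}
((511.19586181640625, 210.87892150878906), (165.72669982910156, 141.0067138671875), 1.3089606761932373)
[0.48705799 0.2428705  0.07      ]
[0.48866578 0.17188461 0.07      ]
shift [ 0.0823 -0.3866  0.0018] yaw 21.75 tilt [ 0.0042 -0.0013 -1.    ]
```

Call:
arm_command([
  {"fingers": -1,"x": 0.004,"y": -0.02,"z": 0,"ax": 0,"ay": 0,"az": 0},
  {"fingers": -1,"x": 0.006,"y": -0.03,"z": 0,"ax": 0,"ay": 0,"az": 0},
  {"fingers": -1,"x": 0.006,"y": -0.03,"z": 0,"ax": 0,"ay": 0,"az": 0},
  {"fingers": -1,"x": 0.006,"y": -0.03,"z": 0,"ax": 0,"ay": 0,"az": 0},
  {"fingers": -1,"x": 0.006,"y": -0.03,"z": 0,"ax": 0,"ay": 0,"az": 0},
  {"fingers": -1,"x": 0.006,"y": -0.03,"z": 0,"ax": 0,"ay": 0,"az": 0},
  {"fingers": -1,"x": 0.006,"y": -0.03,"z": 0,"ax": 0,"ay": 0,"az": 0},
  {"fingers": -1,"x": 0.006,"y": -0.03,"z": 0,"ax": 0,"ay": 0,"az": 0},
  {"fingers": -1,"x": 0.006,"y": -0.03,"z": 0,"ax": 0,"ay": 0,"az": 0},
  {"fingers": -1,"x": 0.006,"y": -0.03,"z": 0,"ax": 0,"ay": 0,"az": 0},
])

```text
clock: 4.87
tcp_pos: [0.4464, 0.0974, 0.2155]
orientation: [3.085, 0.593, -0.001]
contact_force: [0.4, -0.1, -0.2]
grip_width: 0.0226
gripper_force: 59.7
```

Call:
arm_command([
  {"fingers": -1,"x": 0.006,"y": -0.03,"z": 0,"ax": 0,"ay": 0,"az": 0},
  {"fingers": -1,"x": 0.006,"y": -0.03,"z": 0,"ax": 0,"ay": 0,"az": 0},
  {"fingers": -1,"x": 0.006,"y": -0.025,"z": 0,"ax": 0,"ay": 0,"az": 0},
  {"fingers": -1,"x": 0,"y": -0.005,"z": 0,"ax": 0,"ay": 0,"az": 0},
  {"fingers": -1,"x": 0,"y": 0,"z": 0,"ax": 0,"ay": 0,"az": 0},
  {"fingers": -1,"x": 0,"y": 0,"z": 0,"ax": 0,"ay": 0,"az": 0},
  {"fingers": -1,"x": 0,"y": 0,"z": 0,"ax": 0,"ay": 0,"az": 0},
])

```text
clock: 5.45
tcp_pos: [0.4309, 0.1848, 0.2155]
orientation: [3.085, 0.59, -0.001]
contact_force: [0.0, -0.3, -1.3]
grip_width: 0.0229
gripper_force: 59.7
```

```bash
python3 -c "
from h import *
st();d=grab('wrist','w2')
M=np.linalg.inv(d['world_from_camera'])
for p in [(.489,.208,.07),(.489,.188,.047)]:
  q=M@[*p,1];print(cv2.projectPoints(q[:3][None],np.zeros(3),np.zeros(3),d['K'],np.array(d['distortion'],float))[0].ravel())
"
```

```text
{'clock': 5.45, 'joints': [-0.105, 0.1818, -0.4809, 2.0133, 0.1021, 0.9703, -1.8303], 'tcp_pos': [0.4309, 0.1848, 0.2155], 'orientation': [3.0849, 0.5895, -0.0014], 'contact_force': [0.0113, -0.3001, -1.2588], 'moment': [-0.0002, -0.0387, -0.0131], 'grip_width': 0.0229, 'gripper_force': 59.7327}
[321.61916529 137.1234938 ]
[344.07690534 145.42587162]
```

View pics/w2.png

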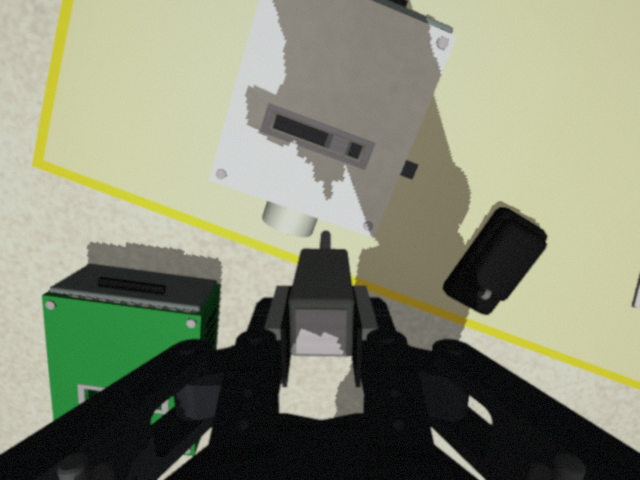

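The wrist view shows the slot from about (273,117) to (365,157), with a light tab between dark parts at about (340,144). The pin tip is at (325,235).

```bash
python3 -c "
from h import *
d=load('w2');f=d['frame'][:,:,::-1]
ys,xs=np.mgrid[95:175,255:385]
P=np.array([at(d,u,v) if d['depth'][v,u]>0 else [0,0,0] for u,v in zip(xs.ravel(),ys.ravel())]).reshape(*xs.shape,3)
hole=((P[...,2]<.062)).astype(np.uint8)
n,l,s,c=cv2.connectedComponentsWithStats(hole)
for i in range(1,n):
  if s[i,4]>30: print(s[i],c[i]+[255,95],np.median(P[l==i],axis=0))
tab=P[(P[...,2]>.0425)&(P[...,2]<.052)&(P[...,0]<.51)];print('tab',len(tab),np.percentile(tab,[5,50,95],axis=0).round(4))
sh=P[(P[...,2]>.03)&(P[...,2]<.0415)];print('shelf',len(sh),np.percentile(sh,[5,50,95],axis=0).round(4))
lid=(abs(P[...,2]-.071)<.003);print('lidz',np.median(P[lid][:,2]))
M=np.linalg.inv(d['world_from_camera'])
q=M@[.4309,.1848,.2155-.0952,1];print('tip exp',cv2.projectPoints(q[:3][None],np.zeros(3),np.zeros(3),d['K'],np.array(d['distortion'],float))[0].ravel())
a=cv2.resize(f[95:175,255:385],None,fx=6,fy=6,interpolation=cv2.INTER_CUBIC)
b=cv2.resize(f[215:260,300:350],None,fx=4,fy=4,interpolation=cv2.INTER_CUBIC); a[300:480,:200]=b
cv2.imwrite('pics/c3.png',cv2.convertScaleAbs(a,alpha=1.3))
"
```

```text
[  18   20   89   44 1333] [316.5663916  136.35408852] [0.48700649 0.21174972 0.03791514]
tab 250 [[0.4826 0.1863 0.0453]
 [0.4879 0.1927 0.0459]
 [0.4932 0.1991 0.0466]]
shelf 967 [[0.4813 0.1758 0.0373]
 [0.4869 0.2222 0.0378]
 [0.4923 0.2466 0.0386]]
lidz 0.06955642862045383
tip exp [321.86230011 234.73074724]
```

View pics/c3.png

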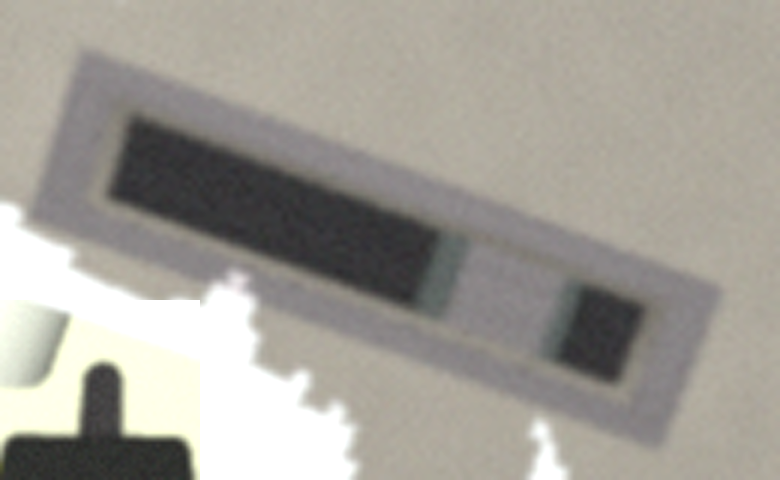

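The crop shows the whole slot frame, centred at about (317.3,136.8) full-image, and the tab clearly at (339,144), so it sits toward the −y end. The pin tip appears at (325.7,235), about 4 px right of where the model puts it, so I'll use relative positions.

```bash
python3 -c "
from h import *
d=load('w2')
g=lambda x,y,z:at(d,255+x/6-.5,95+y/6-.5,z)
C=[g(*c,.071) for c in [(82,50),(722,290),(660,448),(32,215)]]
c=np.mean(C,0);print('frame',np.round(C,4),c.round(4))
e=(C[0]+C[3]-C[1]-C[2]);e/=np.linalg.norm(e);print('slot y dir',e.round(4),np.degrees(np.arctan2(-e[0],e[1])))
I=[g(*q,.07) for q in [(132,115),(648,300),(620,385),(107,195)]];print('inner~',np.round(I,4),np.mean(I,0))
t=g(512,297,.046);print('tab',t, 'along',e@(t-c))
tip=at(d,325.7,235.2,.1203);print('tip seen',tip)
o=r.get_obs();print('bias',tip-o['tcp_pos'])
"
```

```text
frame [[0.4973 0.2539 0.071 ]
 [0.5001 0.1688 0.071 ]
 [0.4789 0.1682 0.071 ]
 [0.4765 0.2532 0.071 ]] [0.4882 0.211  0.071 ]
slot y dir [-0.0309  0.9995  0.    ] 1.771053621988678
inner~ [[0.4924 0.2457 0.07  ]
 [0.4955 0.1769 0.07  ]
 [0.4844 0.176  0.07  ]
 [0.4822 0.2454 0.07  ]] [0.4885975  0.21100259 0.07      ]
tab [0.48873555 0.19162646 0.046     ] along -0.019412178992147925
tip seen [0.43155437 0.18225517 0.1203    ]
bias [ 0.00053652 -0.00249547 -0.0953565 ]
```

Call:
arm_command([
  {"fingers": -1,"x": 0.01,"y": 0.0025,"z": 0.0,"ax": 0,"ay": 0,"az": 0},
  {"fingers": -1,"x": 0.0125,"y": 0.0025,"z": 0.005,"ax": 0,"ay": 0,"az": 0},
  {"fingers": -1,"x": 0.0125,"y": 0.0025,"z": 0.0075,"ax": 0,"ay": 0,"az": 0},
  {"fingers": -1,"x": 0.0125,"y": 0.0025,"z": 0.0075,"ax": 0,"ay": 0,"az": 0},
  {"fingers": -1,"x": 0.0095,"y": 0.0025,"z": 0.0075,"ax": 0,"ay": 0,"az": 0},
  {"fingers": -1,"x": 0,"y": 0,"z": 0.005,"ax": 0,"ay": 0,"az": 0},
  {"fingers": -1,"x": 0,"y": 0,"z": 0,"ax": 0,"ay": 0,"az": 0},
  {"fingers": -1,"x": 0,"y": 0,"z": 0,"ax": 0,"ay": 0,"az": 0},
  {"fingers": -1,"x": 0,"y": 0,"z": 0,"ax": 0,"ay": 0,"az": 0},
])

```text
clock: 6.25
tcp_pos: [0.4879, 0.1958, 0.1837]
orientation: [3.085, 0.593, -0.0]
contact_force: [0.3, 0.3, -0.6]
grip_width: 0.0227
gripper_force: 59.7
```

```bash
python3 -c "
from h import *
st();go([.4885,.1942,.18]);d=grab('wrist','w3');f=d['frame'][:,:,::-1]
cv2.imwrite('pics/c4.png',cv2.convertScaleAbs(cv2.resize(f[170:290,240:400],None,fx=5,fy=5,interpolation=cv2.INTER_CUBIC),alpha=1.3))"
```

```text
{'clock': 6.25, 'joints': [-0.123, 0.3141, -0.4525, 1.9279, 0.1686, 0.9364, -1.8477], 'tcp_pos': [0.4879, 0.1958, 0.1837], 'orientation': [3.085, 0.593, -0.0001], 'contact_force': [0.2783, 0.3387, -0.6049], 'moment': [0.0154, 0.0039, -0.0144], 'grip_width': 0.0227, 'gripper_force': 59.7325}
shift [-0.0001  0.0017  0.0037] yaw 21.76 tilt [-0.e+00 -2.e-04 -1.e+00]
```

View pics/c4.png

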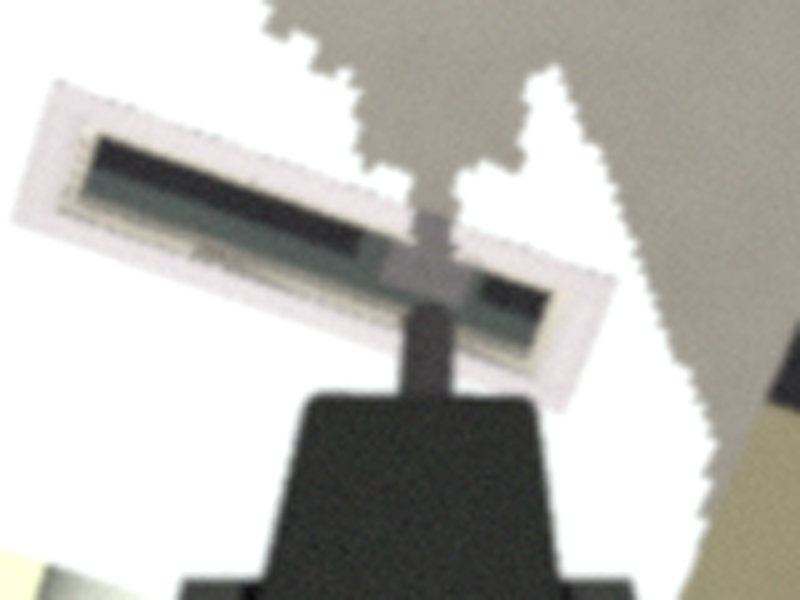

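The crop shows the pin tip at (430,305) hovering just in front of the slot in perspective, with the tab at (430,275) behind it. I'll check the relative position once.

```bash
python3 -c "
from h import *
d=load('w3')
g=lambda x,y,z:at(d,240+x/5-.5,170+y/5-.5,z)
C=[g(*c,.071) for c in [(55,80),(618,280),(563,412),(12,222)]];c=np.mean(C,0)
e=(C[0]+C[3]-C[1]-C[2]);e/=np.linalg.norm(e);n=np.array([e[1],-e[0],0])
tip=g(430,328,.0885);t=g(425,270,.046)
print(c,tip,t,'tip rel along,across',e@(tip-c),n@(tip-c),'tab along',e@(t-c),'deg',np.degrees(np.arctan2(-e[0],e[1])))
"
```

```text
[0.48860079 0.21104577 0.071     ] [0.48866367 0.19358067 0.0885    ] [0.48577675 0.19273035 0.046     ] tip rel along,across -0.017457578874621547 -0.0005161049449093789 tab along -0.018211739172410996 deg 1.899640745685521
```

Call:
arm_command([
  {"fingers": -1,"x": 0,"y": 0.0014,"z": 0,"ax": 0,"ay": 0,"az": 0},
  {"fingers": -1,"x": 0,"y": 0,"z": 0.004,"ax": 0,"ay": 0,"az": 0},
  {"fingers": -1,"x": 0,"y": 0,"z": 0.004,"ax": 0,"ay": 0,"az": 0},
  {"fingers": -1,"x": 0,"y": 0,"z": 0.003,"ax": 0,"ay": 0,"az": 0},
  {"fingers": -1,"x": 0,"y": 0,"z": 0.003,"ax": 0,"ay": 0,"az": 0},
  {"fingers": -1,"x": 0,"y": 0,"z": 0.003,"ax": 0,"ay": 0,"az": 0},
  {"fingers": -1,"x": 0,"y": 0,"z": 0.003,"ax": 0,"ay": 0,"az": 0},
  {"fingers": -1,"x": 0,"y": 0,"z": 0.002,"ax": 0,"ay": 0,"az": 0},
  {"fingers": -1,"x": 0,"y": 0,"z": 0,"ax": 0,"ay": 0,"az": 0},
  {"fingers": -1,"x": 0,"y": 0,"z": 0,"ax": 0,"ay": 0,"az": 0},
])

```text
clock: 7.13
tcp_pos: [0.4888, 0.1946, 0.1614]
orientation: [3.085, 0.593, -0.0]
contact_force: [-0.2, -0.1, -0.8]
grip_width: 0.0226
gripper_force: 59.7
```

Call:
arm_command([
  {"fingers": -1,"x": 0,"y": 0,"z": 0.002,"ax": 0,"ay": 0,"az": 0},
  {"fingers": -1,"x": 0,"y": 0,"z": 0.002,"ax": 0,"ay": 0,"az": 0},
  {"fingers": -1,"x": 0,"y": 0,"z": 0.002,"ax": 0,"ay": 0,"az": 0},
  {"fingers": -1,"x": 0,"y": 0,"z": 0,"ax": 0,"ay": 0,"az": 0},
  {"fingers": -1,"x": 0,"y": 0,"z": 0,"ax": 0,"ay": 0,"az": 0},
])

```text
clock: 7.55
tcp_pos: [0.4888, 0.1946, 0.1554]
orientation: [3.085, 0.593, -0.0]
contact_force: [-0.3, -0.7, -0.1]
grip_width: 0.0227
gripper_force: 59.7
```

Call:
arm_command([
  {"fingers": -1,"x": 0,"y": 0,"z": 0.002,"ax": 0,"ay": 0,"az": 0},
  {"fingers": -1,"x": 0,"y": 0,"z": 0.002,"ax": 0,"ay": 0,"az": 0},
  {"fingers": -1,"x": 0,"y": 0,"z": 0.002,"ax": 0,"ay": 0,"az": 0},
  {"fingers": -1,"x": 0,"y": 0,"z": 0.002,"ax": 0,"ay": 0,"az": 0},
  {"fingers": -1,"x": 0,"y": 0,"z": 0.002,"ax": 0,"ay": 0,"az": 0},
  {"fingers": -1,"x": 0,"y": 0,"z": 0.001,"ax": 0,"ay": 0,"az": 0},
  {"fingers": -1,"x": 0,"y": 0,"z": 0.0,"ax": 0,"ay": 0,"az": 0},
])

```text
clock: 8.13
tcp_pos: [0.4887, 0.1946, 0.1442]
orientation: [3.085, 0.593, -0.001]
contact_force: [0.5, 0.1, -0.7]
grip_width: 0.0232
gripper_force: 59.7
```

Call:
arm_command([
  {"fingers": -1,"x": 0,"y": 0,"z": 0.001,"ax": 0,"ay": 0,"az": 0},
  {"fingers": -1,"x": 0,"y": 0,"z": 0.001,"ax": 0,"ay": 0,"az": 0},
  {"fingers": -1,"x": 0,"y": 0,"z": 0.001,"ax": 0,"ay": 0,"az": 0},
  {"fingers": -1,"x": 0,"y": 0,"z": 0.001,"ax": 0,"ay": 0,"az": 0},
  {"fingers": -1,"x": 0,"y": 0,"z": 0,"ax": 0,"ay": 0,"az": 0},
])

```text
clock: 8.55
tcp_pos: [0.4892, 0.1948, 0.141]
orientation: [3.085, 0.593, 0.001]
contact_force: [-1.1, -0.3, 4.1]
grip_width: 0.0226
gripper_force: 60.5
```

Call:
arm_command([
  {"fingers": -1,"x": 0,"y": 0,"z": 0.001,"ax": 0,"ay": 0,"az": 0},
  {"fingers": -1,"x": 0,"y": 0,"z": 0.001,"ax": 0,"ay": 0,"az": 0},
  {"fingers": -1,"x": 0,"y": 0,"z": 0,"ax": 0,"ay": 0,"az": 0},
])

```text
clock: 8.8
tcp_pos: [0.4893, 0.1949, 0.1393]
orientation: [-3.085, -0.593, -0.002]
contact_force: [-0.4, -1.2, 6.4]
grip_width: 0.0225
gripper_force: 60.8
```

Call:
arm_command([
  {"fingers": -1,"x": 0,"y": 0,"z": 0.001,"ax": 0,"ay": 0,"az": 0},
  {"fingers": -1,"x": 0,"y": 0,"z": 0.001,"ax": 0,"ay": 0,"az": 0},
  {"fingers": -1,"x": 0,"y": 0,"z": 0,"ax": 0,"ay": 0,"az": 0},
])

```text
clock: 9.05
tcp_pos: [0.4893, 0.1949, 0.1373]
orientation: [3.085, 0.593, 0.002]
contact_force: [-1.7, -0.5, 5.4]
grip_width: 0.0228
gripper_force: 60.9
```

The force stays at about 6 N while the tip sinks, so this is the tab. I continue to about 8.5 mm of travel.

Call:
arm_command([
  {"fingers": -1,"x": 0,"y": 0,"z": 0.001,"ax": 0,"ay": 0,"az": 0},
  {"fingers": -1,"x": 0,"y": 0,"z": 0.001,"ax": 0,"ay": 0,"az": 0},
  {"fingers": -1,"x": 0,"y": 0,"z": 0,"ax": 0,"ay": 0,"az": 0},
])

```text
clock: 9.3
tcp_pos: [0.4893, 0.1949, 0.1354]
orientation: [-3.085, -0.593, -0.002]
contact_force: [-1.5, -1.2, 7.3]
grip_width: 0.0227
gripper_force: 61.0
```

Call:
arm_command([
  {"fingers": -1,"x": 0,"y": 0,"z": 0.001,"ax": 0,"ay": 0,"az": 0},
  {"fingers": -1,"x": 0,"y": 0,"z": 0.001,"ax": 0,"ay": 0,"az": 0},
  {"fingers": -1,"x": 0,"y": 0,"z": 0,"ax": 0,"ay": 0,"az": 0},
])

```text
clock: 9.55
tcp_pos: [0.4893, 0.1949, 0.1332]
orientation: [-3.085, -0.593, -0.002]
contact_force: [-0.6, -0.8, 5.0]
grip_width: 0.0229
gripper_force: 60.7
```

```bash
python3 -c "
from h import *
st();d=grab('top','t1')
def front(d):
  ys,xs=np.mgrid[160:200,205:275];P=np.array([at(d,u,v) if d['depth'][v,u]>0 else [0,0,0] for u,v in zip(xs.ravel(),ys.ravel())])
  m=P[:,2]>.02;return np.percentile(P[m,0],[50,90,97,99])
print(front(load('t0')),front(d))"
```

```text
{'clock': 9.55, 'joints': [-0.1414, 0.3803, -0.4347, 1.9718, 0.2135, 0.8323, -1.8844], 'tcp_pos': [0.4893, 0.1949, 0.1332], 'orientation': [-3.0851, -0.5926, -0.0019], 'contact_force': [-0.5509, -0.755, 4.9947], 'moment': [-0.1803, 0.2554, 0.0373], 'grip_width': 0.0229, 'gripper_force': 60.6927}
[0.58825655 0.59904045 0.6036554  0.60383695] [0.51566103 0.62471846 0.62985704 0.63745452]
```

Call:
arm_command([
  {"fingers": -1,"x": 0,"y": 0,"z": 0,"ax": 0,"ay": 0,"az": 0},
  {"fingers": -1,"x": 0,"y": 0,"z": 0,"ax": 0,"ay": 0,"az": 0},
  {"fingers": -1,"x": 0,"y": 0,"z": 0,"ax": 0,"ay": 0,"az": 0},
  {"fingers": -1,"x": 0,"y": 0,"z": 0,"ax": 0,"ay": 0,"az": 0},
  {"fingers": -1,"x": 0,"y": 0,"z": 0,"ax": 0,"ay": 0,"az": 0},
  {"fingers": -1,"x": 0,"y": 0,"z": 0,"ax": 0,"ay": 0,"az": 0},
  {"fingers": -1,"x": 0,"y": 0,"z": 0,"ax": 0,"ay": 0,"az": 0},
  {"fingers": -1,"x": 0,"y": 0,"z": 0,"ax": 0,"ay": 0,"az": 0},
  {"fingers": -1,"x": 0,"y": 0,"z": 0,"ax": 0,"ay": 0,"az": 0},
  {"fingers": -1,"x": 0,"y": 0,"z": 0,"ax": 0,"ay": 0,"az": 0},
])

```text
clock: 10.43
tcp_pos: [0.4893, 0.1949, 0.1332]
orientation: [-3.085, -0.593, -0.002]
contact_force: [-1.5, -0.4, 5.8]
grip_width: 0.0226
gripper_force: 60.7
```

Call:
arm_command([
  {"fingers": -1,"x": 0,"y": 0,"z": 0,"ax": 0,"ay": 0,"az": 0},
  {"fingers": -1,"x": 0,"y": 0,"z": 0,"ax": 0,"ay": 0,"az": 0},
  {"fingers": -1,"x": 0,"y": 0,"z": 0,"ax": 0,"ay": 0,"az": 0},
  {"fingers": -1,"x": 0,"y": 0,"z": 0,"ax": 0,"ay": 0,"az": 0},
  {"fingers": -1,"x": 0,"y": 0,"z": 0,"ax": 0,"ay": 0,"az": 0},
  {"fingers": -1,"x": 0,"y": 0,"z": 0,"ax": 0,"ay": 0,"az": 0},
])

```text
clock: 10.93
tcp_pos: [0.4893, 0.1949, 0.1332]
orientation: [-3.085, -0.593, -0.002]
contact_force: [-1.0, -0.9, 5.4]
grip_width: 0.0227
gripper_force: 60.7
```

```bash
python3 -c "
from h import *
d=grab('top','t2')
def front(d):
  ys,xs=np.mgrid[160:200,205:275];P=np.array([at(d,u,v) if d['depth'][v,u]>0 else [0,0,0] for u,v in zip(xs.ravel(),ys.ravel())])
  m=(P[:,2]>.02)&(P[:,2]<.08);return m.sum(),np.percentile(P[m,0],[90,97,99])
print(front(load('t0')),front(load('t1')),front(d));st()"
```

```text
(np.int64(470), array([0.59904045, 0.6036554 , 0.60383695])) (np.int64(678), array([0.62952582, 0.63713579, 0.63781338])) (np.int64(676), array([0.62964471, 0.63677478, 0.63765344]))
{'clock': 10.9833, 'joints': [-0.1414, 0.3803, -0.4347, 1.9717, 0.2135, 0.8323, -1.8844], 'tcp_pos': [0.4893, 0.1949, 0.1332], 'orientation': [-3.085, -0.5928, -0.0019], 'contact_force': [-1.3545, 0.0161, 6.1197], 'moment': [-0.2057, 0.2569, 0.0246], 'grip_width': 0.023, 'gripper_force': 60.6873}
```

The drawer is out about 34 mm and steady, so I raise the pin.

Call:
arm_command([
  {"fingers": -1,"x": 0,"y": 0,"z": -0.004,"ax": 0,"ay": 0,"az": 0},
  {"fingers": -1,"x": 0,"y": 0,"z": -0.008,"ax": 0,"ay": 0,"az": 0},
  {"fingers": -1,"x": 0,"y": 0,"z": -0.01,"ax": 0,"ay": 0,"az": 0},
  {"fingers": -1,"x": 0,"y": 0,"z": -0.01,"ax": 0,"ay": 0,"az": 0},
  {"fingers": -1,"x": 0,"y": 0,"z": -0.01,"ax": 0,"ay": 0,"az": 0},
  {"fingers": -1,"x": 0,"y": 0,"z": -0.012,"ax": 0,"ay": 0,"az": 0},
  {"fingers": -1,"x": 0,"y": 0,"z": -0.012,"ax": 0,"ay": 0,"az": 0},
  {"fingers": -1,"x": 0,"y": 0,"z": -0.01,"ax": 0,"ay": 0,"az": 0},
  {"fingers": -1,"x": 0,"y": 0,"z": -0.006,"ax": 0,"ay": 0,"az": 0},
  {"fingers": -1,"x": 0,"y": 0,"z": 0,"ax": 0,"ay": 0,"az": 0},
])

```text
clock: 11.82
tcp_pos: [0.4897, 0.1951, 0.2163]
orientation: [-3.085, -0.593, -0.004]
contact_force: [0.3, 0.6, -0.7]
grip_width: 0.0228
gripper_force: 59.9
```

```bash
python3 -c "
from h import *
st();go([.5012,-.1947,.2155])"
```

```text
{'clock': 11.8167, 'joints': [-0.1107, 0.277, -0.4588, 1.8931, 0.145, 1.001, -1.8238], 'tcp_pos': [0.4897, 0.1951, 0.2163], 'orientation': [-3.0848, -0.5925, -0.0044], 'contact_force': [0.3438, 0.6312, -0.7006], 'moment': [-0.0254, -0.0606, 0.015], 'grip_width': 0.0228, 'gripper_force': 59.9049}
shift [-0.1337  0.3663  0.0004] yaw 21.75 tilt [ 0.0027  0.001  -1.    ]
```

Call:
arm_command([
  {"fingers": -1,"x": -0.007,"y": 0.02,"z": 0,"ax": 0,"ay": 0,"az": 0},
  {"fingers": -1,"x": -0.011,"y": 0.03,"z": 0,"ax": 0,"ay": 0,"az": 0},
  {"fingers": -1,"x": -0.011,"y": 0.03,"z": 0,"ax": 0,"ay": 0,"az": 0},
  {"fingers": -1,"x": -0.011,"y": 0.03,"z": 0,"ax": 0,"ay": 0,"az": 0},
  {"fingers": -1,"x": -0.011,"y": 0.03,"z": 0,"ax": 0,"ay": 0,"az": 0},
  {"fingers": -1,"x": -0.011,"y": 0.03,"z": 0,"ax": 0,"ay": 0,"az": 0},
  {"fingers": -1,"x": -0.011,"y": 0.03,"z": 0,"ax": 0,"ay": 0,"az": 0},
  {"fingers": -1,"x": -0.011,"y": 0.03,"z": 0,"ax": 0,"ay": 0,"az": 0},
  {"fingers": -1,"x": -0.011,"y": 0.03,"z": 0,"ax": 0,"ay": 0,"az": 0},
  {"fingers": -1,"x": -0.011,"y": 0.03,"z": 0,"ax": 0,"ay": 0,"az": 0},
])

```text
clock: 12.65
tcp_pos: [0.4973, -0.1155, 0.2141]
orientation: [-3.085, -0.593, 0.001]
contact_force: [0.5, -0.2, -0.5]
grip_width: 0.0227
gripper_force: 59.9
```

Call:
arm_command([
  {"fingers": -1,"x": -0.011,"y": 0.03,"z": 0,"ax": 0,"ay": 0,"az": 0},
  {"fingers": -1,"x": -0.011,"y": 0.03,"z": 0,"ax": 0,"ay": 0,"az": 0},
  {"fingers": -1,"x": -0.006,"y": 0.016,"z": 0,"ax": 0,"ay": 0,"az": 0},
  {"fingers": -1,"x": 0,"y": 0,"z": 0,"ax": 0,"ay": 0,"az": 0},
  {"fingers": -1,"x": 0,"y": 0,"z": 0,"ax": 0,"ay": 0,"az": 0},
  {"fingers": -1,"x": 0,"y": 0,"z": 0,"ax": 0,"ay": 0,"az": 0},
])

```text
clock: 13.15
tcp_pos: [0.4999, -0.1938, 0.214]
orientation: [-3.084, -0.594, 0.001]
contact_force: [-0.8, -0.3, -0.6]
grip_width: 0.0228
gripper_force: 59.8
```

```bash
python3 -c "
from h import *
st();go([.5012,-.1947,.195])"
```

```text
{'clock': 13.15, 'joints': [0.4497, 0.273, -0.2336, 1.885, 0.0737, 0.9929, -1.0059], 'tcp_pos': [0.4999, -0.1938, 0.214], 'orientation': [-3.0838, -0.5942, 0.0009], 'contact_force': [-0.8183, -0.2719, -0.6297], 'moment': [0.0428, -0.0319, -0.0011], 'grip_width': 0.0228, 'gripper_force': 59.8405}
shift [0.0009 0.0014 0.019 ] yaw 21.81 tilt [-8.e-04  9.e-04 -1.e+00]
```

Call:
arm_command([
  {"fingers": -1,"x": 0.001,"y": 0.0014,"z": 0.008,"ax": 0,"ay": 0,"az": 0},
  {"fingers": -1,"x": 0,"y": 0,"z": 0.01,"ax": 0,"ay": 0,"az": 0},
  {"fingers": -1,"x": 0,"y": 0,"z": 0.01,"ax": 0,"ay": 0,"az": 0},
  {"fingers": -1,"x": 0,"y": 0,"z": 0.008,"ax": 0,"ay": 0,"az": 0},
  {"fingers": -1,"x": 0,"y": 0,"z": 0.004,"ax": 0,"ay": 0,"az": 0},
  {"fingers": -1,"x": 0,"y": 0,"z": 0,"ax": 0,"ay": 0,"az": 0},
  {"fingers": -1,"x": 0,"y": 0,"z": 0,"ax": 0,"ay": 0,"az": 0},
  {"fingers": -1,"x": 0,"y": 0,"z": 0,"ax": 0,"ay": 0,"az": 0},
])

```text
clock: 13.82
tcp_pos: [0.5018, -0.1959, 0.1748]
orientation: [3.085, 0.593, 0.001]
contact_force: [0.2, 0.1, -0.0]
grip_width: 0.0225
gripper_force: 59.8
```

```bash
python3 -c "
from h import *
st();go([.5012,-.1947,.165])"
```

```text
{'clock': 13.8167, 'joints': [0.4453, 0.3209, -0.2288, 1.9202, 0.0907, 0.9098, -1.019], 'tcp_pos': [0.5018, -0.1959, 0.1748], 'orientation': [3.0849, 0.5928, 0.0008], 'contact_force': [0.1786, 0.146, -0.0376], 'moment': [-0.015, 0.0066, -0.0229], 'grip_width': 0.0225, 'gripper_force': 59.8405}
shift [-0.0001 -0.0014  0.0098] yaw 21.75 tilt [ 6.e-04 -1.e-04 -1.e+00]
```

Call:
arm_command([
  {"fingers": -1,"x": 0,"y": -0.0012,"z": 0.002,"ax": 0,"ay": 0,"az": 0},
  {"fingers": -1,"x": 0,"y": 0,"z": 0.003,"ax": 0,"ay": 0,"az": 0},
  {"fingers": -1,"x": 0,"y": 0,"z": 0.003,"ax": 0,"ay": 0,"az": 0},
  {"fingers": -1,"x": 0,"y": 0,"z": 0.003,"ax": 0,"ay": 0,"az": 0},
  {"fingers": -1,"x": 0,"y": 0,"z": 0.003,"ax": 0,"ay": 0,"az": 0},
  {"fingers": -1,"x": 0,"y": 0,"z": 0,"ax": 0,"ay": 0,"az": 0},
])

```text
clock: 14.32
tcp_pos: [0.5006, -0.1947, 0.1597]
orientation: [-3.085, -0.593, 0.002]
contact_force: [-0.9, -0.7, -0.2]
grip_width: 0.0224
gripper_force: 59.8
```

Call:
arm_command([
  {"fingers": -1,"x": 0,"y": 0,"z": 0.002,"ax": 0,"ay": 0,"az": 0},
  {"fingers": -1,"x": 0,"y": 0,"z": 0.002,"ax": 0,"ay": 0,"az": 0},
  {"fingers": -1,"x": 0,"y": 0,"z": 0,"ax": 0,"ay": 0,"az": 0},
])

```text
clock: 14.57
tcp_pos: [0.5008, -0.1947, 0.1561]
orientation: [-3.085, -0.593, 0.001]
contact_force: [-0.7, 0.1, -0.6]
grip_width: 0.0227
gripper_force: 59.8
```

The tip is about 9 mm into the hole with no contact force. I continue down.

Call:
arm_command([
  {"fingers": -1,"x": 0,"y": 0,"z": 0.004,"ax": 0,"ay": 0,"az": 0},
  {"fingers": -1,"x": 0,"y": 0,"z": 0.005,"ax": 0,"ay": 0,"az": 0},
  {"fingers": -1,"x": 0,"y": 0,"z": 0.006,"ax": 0,"ay": 0,"az": 0},
  {"fingers": -1,"x": 0,"y": 0,"z": 0.006,"ax": 0,"ay": 0,"az": 0},
  {"fingers": -1,"x": 0,"y": 0,"z": 0.006,"ax": 0,"ay": 0,"az": 0},
  {"fingers": -1,"x": 0,"y": 0,"z": 0.006,"ax": 0,"ay": 0,"az": 0},
  {"fingers": -1,"x": 0,"y": 0,"z": 0.006,"ax": 0,"ay": 0,"az": 0},
  {"fingers": -1,"x": 0,"y": 0,"z": 0.006,"ax": 0,"ay": 0,"az": 0},
  {"fingers": -1,"x": 0,"y": 0,"z": 0.004,"ax": 0,"ay": 0,"az": 0},
  {"fingers": -1,"x": 0,"y": 0,"z": 0,"ax": 0,"ay": 0,"az": 0},
])

```text
clock: 15.4
tcp_pos: [0.5004, -0.1946, 0.1064]
orientation: [-3.084, -0.593, 0.002]
contact_force: [-0.3, -0.4, -0.8]
grip_width: 0.0226
gripper_force: 59.8
```

Call:
arm_command([
  {"fingers": -1,"x": 0,"y": 0,"z": 0.002,"ax": 0,"ay": 0,"az": 0},
  {"fingers": -1,"x": 0,"y": 0,"z": 0.002,"ax": 0,"ay": 0,"az": 0},
  {"fingers": -1,"x": 0,"y": 0,"z": 0,"ax": 0,"ay": 0,"az": 0},
])

```text
clock: 15.65
tcp_pos: [0.501, -0.1948, 0.1034]
orientation: [3.085, 0.593, -0.0]
contact_force: [-0.3, -0.1, -0.1]
grip_width: 0.0232
gripper_force: 59.8
```

Call:
arm_command([
  {"fingers": -1,"x": 0,"y": 0,"z": 0.001,"ax": 0,"ay": 0,"az": 0},
  {"fingers": -1,"x": 0,"y": 0,"z": 0.001,"ax": 0,"ay": 0,"az": 0},
  {"fingers": -1,"x": 0,"y": 0,"z": 0,"ax": 0,"ay": 0,"az": 0},
])

```text
clock: 15.9
tcp_pos: [0.501, -0.1948, 0.1015]
orientation: [3.085, 0.593, 0.0]
contact_force: [-0.8, -0.1, -1.4]
grip_width: 0.0227
gripper_force: 59.8
```

Call:
arm_command([
  {"fingers": -1,"x": 0,"y": 0,"z": 0.0005,"ax": 0,"ay": 0,"az": 0},
  {"fingers": -1,"x": 0,"y": 0,"z": 0,"ax": 0,"ay": 0,"az": 0},
])

```text
clock: 16.07
tcp_pos: [0.5011, -0.1948, 0.1012]
orientation: [3.085, 0.593, 0.0]
contact_force: [-0.1, 0.3, 1.3]
grip_width: 0.0227
gripper_force: 59.9
```

The handle is seated at the same height it was gripped at. I release and retreat.

Call:
arm_command([
  {"fingers": -0.2,"x": 0,"y": 0,"z": 0,"ax": 0,"ay": 0,"az": 0},
  {"fingers": 0.3,"x": 0,"y": 0,"z": 0,"ax": 0,"ay": 0,"az": 0},
  {"fingers": 1,"x": 0,"y": 0,"z": 0,"ax": 0,"ay": 0,"az": 0},
  {"fingers": 1,"x": 0,"y": 0,"z": 0,"ax": 0,"ay": 0,"az": 0},
  {"fingers": 1,"x": 0,"y": 0,"z": 0,"ax": 0,"ay": 0,"az": 0},
  {"fingers": 1,"x": 0,"y": 0,"z": 0,"ax": 0,"ay": 0,"az": 0},
  {"fingers": 1,"x": 0,"y": 0,"z": 0,"ax": 0,"ay": 0,"az": 0},
  {"fingers": 1,"x": 0,"y": 0,"z": 0,"ax": 0,"ay": 0,"az": 0},
  {"fingers": 1,"x": 0,"y": 0,"z": 0,"ax": 0,"ay": 0,"az": 0},
  {"fingers": 1,"x": 0,"y": 0,"z": 0,"ax": 0,"ay": 0,"az": 0},
])

```text
clock: 16.9
tcp_pos: [0.501, -0.1948, 0.101]
orientation: [3.085, 0.593, -0.0]
contact_force: [0.3, 0.4, -0.1]
grip_width: 0.0854
gripper_force: 0.0
```

Call:
arm_command([
  {"fingers": 1,"x": 0,"y": 0,"z": -0.008,"ax": 0,"ay": 0,"az": 0},
  {"fingers": 1,"x": 0,"y": 0,"z": -0.02,"ax": 0,"ay": 0,"az": 0},
  {"fingers": 1,"x": 0,"y": 0,"z": -0.025,"ax": 0,"ay": 0,"az": 0},
  {"fingers": 1,"x": 0,"y": 0,"z": -0.025,"ax": 0,"ay": 0,"az": 0},
  {"fingers": 1,"x": 0,"y": 0,"z": -0.025,"ax": 0,"ay": 0,"az": 0},
  {"fingers": 1,"x": 0,"y": 0,"z": -0.025,"ax": 0,"ay": 0,"az": 0},
  {"fingers": 1,"x": 0,"y": 0,"z": -0.025,"ax": 0,"ay": 0,"az": 0},
  {"fingers": 1,"x": 0,"y": 0,"z": -0.01,"ax": 0,"ay": 0,"az": 0},
  {"fingers": 1,"x": 0,"y": 0,"z": 0,"ax": 0,"ay": 0,"az": 0},
  {"fingers": 1,"x": 0,"y": 0,"z": 0,"ax": 0,"ay": 0,"az": 0},
])

```text
clock: 17.73
tcp_pos: [0.5009, -0.1948, 0.2639]
orientation: [3.085, 0.593, 0.001]
contact_force: [-0.7, 0.4, 0.1]
grip_width: 0.0856
gripper_force: 0.0
```

```bash
python3 -c "
from h import *
st();d=grab('scene','s9');w=grab('wrist','w9')
ys,xs=np.mgrid[140:300,260:390]
P=np.array([at(w,u,v) if w['depth'][v,u]>0 else [0,0,0] for u,v in zip(xs.ravel(),ys.ravel())])
q=P[(P[:,2]>.12)&(P[:,2]<.14)];print(len(q),cv2.minAreaRect((q[:,:2]*1000).astype(np.float32)),np.median(q[:,2]))"
```

```text
{'clock': 17.7333, 'joints': [0.4546, 0.2256, -0.2346, 1.8249, 0.0586, 1.0974, -0.9923], 'tcp_pos': [0.5009, -0.1948, 0.2639], 'orientation': [3.0849, 0.5926, 0.0006], 'contact_force': [-0.6618, 0.4413, 0.095], 'moment': [-0.0403, 0.034, -0.0353], 'grip_width': 0.0856, 'gripper_force': 0.0}
972 ((502.01251220703125, -194.79083251953125), (23.262617111206055, 23.600229263305664), 21.653064727783203) 0.13064211857903865
```

View pics/s9.png

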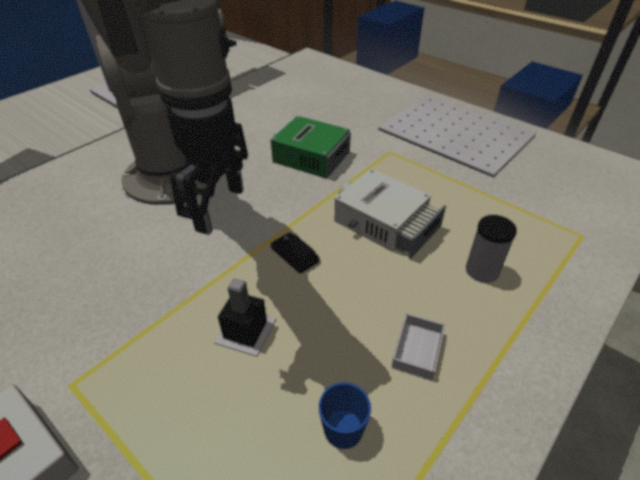

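The scene view shows the drawer out at (425,230), the pin upright and fully down at (238,300), the gripper clear, and the bystanders where they were. I hand in.

```bash
python3 -c "
from bench import r
print(r.hand_in())"
```

```text
the job is handed in; nothing more can be done
None
```

The job is handed in: the drawer sprang out about 34 mm by camera depth with the highest force read about 7 N, the pin is back upright and fully down in its stand, the gripper is clear, and the cup, mouse, tray and tumbler were not moved.

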